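# Transfer press punches to the loading rack in reverse order

## Task

Move the four steel punches from the nests on the plywood storage strip into the four pockets of the empty metal loading rack, one to a pocket, in reverse order: the punch that now stands nearest the storage strip's brass post goes into the pocket farthest from the loading rack's brass post, the next one into the next pocket, and so on, so that the last ends up nearest the loading rack's post. Stand each punch upright on its foot on the pocket floor, do not drop it or tip it over, and let go of it.

Things in the scene. Friction and masses are not known exactly. Their poses are not given: they have to be found in the camera images.
- round_mid (a point): Bare steel press punch standing upright on a round foot 36 mm across and 8 mm high, 280 g (may vary by a quarter). This point lies on its axis half-way up, z up along the shank. Round shank 22 mm across with a thin 12 mm tip on its top 20 mm; 88 mm tall in all, so this point is 44 mm above its underside.
- square_mid (a point): Bare steel press punch standing upright on a round foot 36 mm across and 8 mm high, 280 g (may vary by a quarter). This point lies on its axis half-way up, z up along the shank. Square shank 22 x 22 mm, sides along its x and y, which lie within 0.15 rad of the strip's; 76 mm tall, point 38 mm above its underside.
- blade_mid (a point): Bare steel press punch standing upright on a round foot 36 mm across and 8 mm high, 280 g (may vary by a quarter). This point lies on its axis half-way up, z up along the shank. Flat oblong shank, 14 mm along its x and 30 mm along its y; its y lies along the row within 0.15 rad at the start; 82 mm tall, point 41 mm above its underside.
- dome_mid (a point): Bare steel press punch standing upright on a round foot 36 mm across and 8 mm high, 280 g (may vary by a quarter). This point lies on its axis half-way up, z up along the shank. Thick round shank 30 mm across with a domed top; 72 mm tall, point 36 mm above its underside.
- nest_round: White plastic nest fixed on the storage strip, 60 x 60 mm outside, open pocket 52 x 52 mm with a 4 mm rim 8 mm high; origin centre of its underside, pocket floor 6 mm above it. It does not move; at the start the round punch stands in it, within 5 mm of its centre.
- nest_square: White plastic nest fixed on the storage strip, 60 x 60 mm outside, open pocket 52 x 52 mm with a 4 mm rim 8 mm high; origin centre of its underside, pocket floor 6 mm above it. It does not move; at the start the square punch stands in it, within 5 mm of its centre.
- nest_blade: White plastic nest fixed on the storage strip, 60 x 60 mm outside, open pocket 52 x 52 mm with a 4 mm rim 8 mm high; origin centre of its underside, pocket floor 6 mm above it. It does not move; at the start the blade punch stands in it, within 5 mm of its centre.
- nest_dome: White plastic nest fixed on the storage strip, 60 x 60 mm outside, open pocket 52 x 52 mm with a 4 mm rim 8 mm high; origin centre of its underside, pocket floor 6 mm above it. It does not move; at the start the dome punch stands in it, within 5 mm of its centre.
- storage_strip: Fixed plywood strip, 70 x 310 x 8 mm, that carries the four nests at y = -93, -31, +31 and +93 mm, x = 0, in any order; origin centre of its underside, on the table. The nests' pocket floors are 14 mm and their rims 22 mm above the table. Its y axis runs along the row. A brass post, 24 mm across and 42 mm high, stands at one end, at y = +140 mm. The rack may lie in any direction and on either side.
- loading_rack: Fixed dark steel plate, 72 x 284 x 14 mm, with aluminium walls 10 mm thick and 8 mm high around four empty pockets in a row, each 52 x 52 mm, centres at x = 0, y = -93, -31, +31 and +93 mm; pocket floors 14 mm and wall tops 22 mm above the table; origin centre of the four pockets, at table height. Its y axis runs along the row. A brass post, 24 mm across and 42 mm high, stands at one end, at y = +140 mm. The rack may lie in any direction and on either side.
Things that resemble listed ones, but are neither listed nor needed, are in the scene too. Leave any green or purple look-alike of the part that bears round_mid alone.

How it is judged:
By the outcome, as a careful person would: the job done as asked, in the order asked, and still so for the second after the job is handed in, with the robot touching nothing.
It also fails if it takes over 112 s, if anything falls off the work surface, if the arm or the gripper's body presses on something with over 40 N, if the wrist force passes 120 N, or if a joint passes its speed limit or range.

## Robot

A 6-joint arm with a two-finger parallel gripper is mounted at the origin on the work surface. World frame = base frame: x ahead of the robot, y to its left, z up, the work surface at z = 0. Lengths are in mm, angles in rad, forces in N, time in s.
With the tool pointing down it reaches from about 300 to 775 mm from the base axis. Payload 14.6 kg.
Tool frame: the origin (TCP) lies where the fingers leave the gripper's body, on its centre line; the fingertips stand 97 mm ahead of it and the grasp point (between the pads) lies ahead of it (grip_depth is the z of the grasp point in the tool frame, in mm); z points along the fingers, y is the line along which they close (so a half turn about z gives the same grasp; the last joint's range is limited). The gripper opens to 94 mm and grips with 3 to 60 N. Pads are 16 mm wide; open, the fingers measure 119 mm over their backs; the gripper's body (75 mm by 177 mm) begins 78 mm behind the grasp point.
Start: joints at [-1.375, 0.3, 1.521, -0, 1.321, -0.067], TCP at [142.875, -531.109, 302.646] pointing down, gripper open.
Joint ranges: [-3.03, 3.03], [-0.79, 2.21], [0.23, 2.52], [-1.04, 4.18], [0, 3.07], [-2.55, 2.55]. Speed limits (rad/s): [2.22, 2.22, 2.57, 3.14, 3.14, 3.14].

## Interface

Orientations are given as [roll, pitch, yaw] about the fixed x, y, z axes, in that order (R = Rz(yaw) Ry(pitch) Rx(roll)).
In Python, from cell import read_state, camera, sign_off, regions_of, spot_point, grip_depth gives the robot as it stands. The module is installed in compiled form; this text tells all that it offers.
- The arm moves only by the tool send_rows, never from a script. Its argument "series" is a list of rows, each a list of 3 entries, a list of its own where there are three numbers: the shift along the world's x, y, z in mm, then the turn about the world's z in degrees, then the closure, from -1 (fully open) to 1 (shut), so that 0 is half open. A call has 1 to 12 rows; each row shifts and turns the commanded pose from where the row before left it; what a row does not reach is not made up. A row lasts 1/10 s, in which the tool goes at most 50 mm and 8.59 degrees, less where a joint would pass 70% of its speed; a pose out of reach is approached as far as the arm can. A call is refused whole if a number of a shift passes 50 or a number of a turn 8.59, either way. A call with a gripper value outside its range is refused whole. The fingers move at their own pace and stop on an object; "squeeze" is the grip in N (left out, the last holds). Time passes only in rows, so rows that do not move let the fingers close. It gives the time, the measured TCP pose, the force, the opening and the grip force at its end, in the units of the state.
- read_state(): the state, without advancing time (a new reading comes with each control period).
- camera(name): name is "scene" or "top" or "wrist"; returns a dict with "color" (384x512x3 uint8, blue, green, red), "fx", "fy", "cx", "cy" (pixels), "camera_from_world" (4x4, takes a point from world to camera coordinates). Camera axes: x right, y down, z forward; pixel columns grow to the right and rows downward; lengths in mm; the calibration is good to about 2 mm. A picture is of the moment at which its call begins. There is no depth.
- sign_off(): hands the job in; it is judged then, once.
Trained networks look in a picture, given as the dict that the camera call returned (one of the last four; its "shot" number tells which), for a name from the list of things; names that differ only in an ending like _2 or _b are one class to them, and where a whole thing is asked for, a point or a joint stands for the part that bears it (a point fixed in the world has none). Each returns a list of dicts, best first, with "confidence" (0 to 1); they miss things now and then, are a little off and sometimes report something else, mostly with a low value. They report only what shows in the picture. A call takes as long as a camera call. They do not tell look-alikes from the thing itself.
- regions_of(thing, picture): "mask" (384x512 bool, what is visible of it).
- spot_point(thing, picture): "point" ([x, y, z] in mm, in the coordinates of the camera as it stood for that picture, good to about 4 mm: a listed point, or the origin of a listed thing).
The state is a dict: "clock": time; "joints": joint angles; "qd": joint speeds; "effort": joint torques, N m; "eef_pos": TCP position; "eef_rot": TCP orientation; "wrist_force": force on the tool from outside, world axes, zero at the start; "moment": the same for the moment, N m; "finger_gap": finger opening in mm; "finger_force": force on a finger pad.
Only numpy, scipy, OpenCV 4.12 (cv2) and the standard library are available. Lean on these libraries where they do the work, as an engineer would, in place of code of your own. Each camera call takes 0.05 s, during which the arm holds its last target. There are 200 camera calls.

## Working session

There is one attempt and no reset: what is moved stays moved. The work goes in short steps, Python scripts to look and compute and a tool call to move; the robot and the scene stay as the last step left them, time stands still between calls to the robot, and variables do not carry over. Pictures are saved under pics/ and viewed, at most 14 in all, crops included, and the job is handed in when it is done.

Besides the shell and the picture viewer there is one more tool, called after ">>>" as a command line: name --argument value ..., lists and objects as JSON in quotes. send_rows: Moves the arm, as the interface text tells. Its arguments: {"type":"object","properties":{"series":{"type":"array"},"squeeze":{"type":"number"}},"required":["series"]}

```bash
mkdir -p pics; cat > h.py <<'E'
import numpy as np, cv2
from cell import *
T=['round_mid','square_mid','blade_mid','dome_mid','nest_round','nest_square','nest_blade','nest_dome','storage_strip','loading_rack']
def w(p,c):
    M=np.linalg.inv(np.array(c['camera_from_world']));return (M@np.r_[p,1])[:3]
def px(P,c):
    q=(np.array(c['camera_from_world'])@np.r_[P,1])[:3];return (c['fx']*q[0]/q[2]+c['cx'],c['fy']*q[1]/q[2]+c['cy'])
def ray(u,v,z,c):
    M=np.linalg.inv(np.array(c['camera_from_world']));d=M[:3,:3]@[(u-c['cx'])/c['fx'],(v-c['cy'])/c['fy'],1];o=M[:3,3]
    return o+d*(z-o[2])/d[2]
E
python3 - <<'E'
from h import *
print(grip_depth if not callable(grip_depth) else grip_depth(), read_state())
for n in ['top','scene']:
    c=camera(n);cv2.imwrite(f'pics/{n}0.png',c['color'])
    for t in T:
        print(n,t,[(np.round(w(d['point'],c)).tolist(),round(d['confidence'],2)) for d in spot_point(t,c)[:4]])
E
```

```text
78.39999999999999 {'clock': 0.0, 'joints': array([-1.37459025e+00,  3.00497554e-01,  1.52159106e+00, -1.58729062e-05,
        1.32069226e+00, -6.65789258e-02]), 'qd': array([ 0.00059855, -0.00158672, -0.00032293, -0.0005613 , -0.00038213,
       -0.0008826 ]), 'effort': array([ 1.25940158e-03, -5.31804264e+01, -3.52738094e+01,  7.08442647e-02,
        2.44195590e-02, -9.08706420e-05]), 'eef_pos': array([ 142.85036801, -530.96900006,  302.06752778]), 'eef_rot': array([-3.14040603e+00, -6.37122265e-05,  2.62788905e-01]), 'wrist_force': array([ 0.51379006, -0.04273554,  0.22706913]), 'moment': array([-0.04161664,  0.00921326, -0.02385502]), 'finger_force': 0.0, 'finger_gap': 94.28481336948148}
top round_mid [([520.0, -216.0, 60.0], 0.72), ([454.0, -356.0, 46.0], 0.7), ([535.0, -17.0, 45.0], 0.63), ([346.0, -290.0, 45.0], 0.52)]
top square_mid [([635.0, -156.0, 50.0], 0.64)]
top blade_mid [([579.0, -183.0, 56.0], 0.71), ([583.0, -186.0, 8.0], 0.69)]
top dome_mid [([472.0, -244.0, 50.0], 0.74)]
top nest_round [([526.0, -218.0, 8.0], 0.76)]
top nest_square [([639.0, -160.0, 11.0], 0.75)]
t
[... 155 characters left out ...]
p storage_strip [([554.0, -200.0, -6.0], 0.63)]
top loading_rack [([543.0, 179.0, 0.0], 0.91)]
scene round_mid [([450.0, -355.0, 47.0], 0.8), ([537.0, -16.0, 48.0], 0.72), ([521.0, -215.0, 57.0], 0.62), ([344.0, -293.0, 40.0], 0.61)]
scene square_mid [([630.0, -156.0, 56.0], 0.62)]
scene blade_mid [([579.0, -180.0, 57.0], 0.89)]
scene dome_mid [([474.0, -241.0, 51.0], 0.81)]
scene nest_round [([522.0, -217.0, 10.0], 0.86), ([631.0, -155.0, 10.0], 0.34)]
scene nest_square [([635.0, -158.0, 9.0], 0.95)]
scene nest_blade [([576.0, -188.0, 9.0], 0.7)]
scene nest_dome [([470.0, -245.0, 9.0], 0.56)]
scene storage_strip [([546.0, -203.0, 2.0], 0.74)]
scene loading_rack [([540.0, 179.0, 0.0], 0.85)]
```

View pics/top0.png

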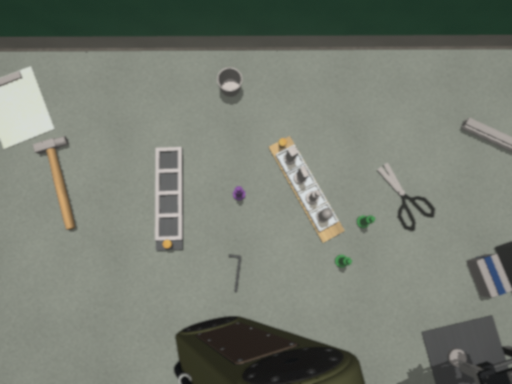

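View pics/scene0.png

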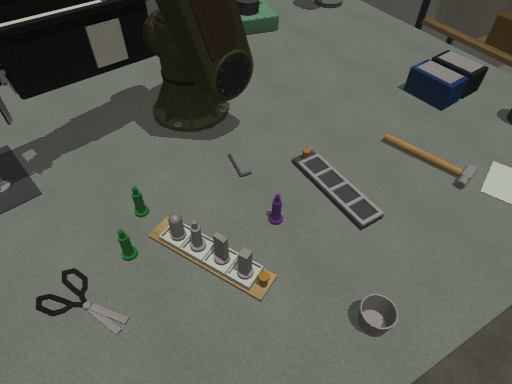

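Top picture: strip post at (283,143), by the square punch; rack post at (168,244), the near end. The scene picture agrees. The order from the strip post is square, blade, round, dome, so square goes to the far (large x) pocket and dome to the near one. I'll refine with masks while moving over the strip.

>>> send_rows --series '[[[34,27,0],1.1,-1],[[34,27,0],1.1,-1],[[34,27,0],1.1,-1],[[34,27,0],1.1,-1],[[34,27,0],1.1,-1],[[34,27,0],1.1,-1],[[34,27,0],1.1,-1],[[34,27,0],1.1,-1],[[34,27,0],1.1,-1],[[34,27,0],1.1,-1],[[34,27,0],1.1,-1],[[0,0,0],1.1,-1]]' --squeeze 30

```text
clock: 2.3
eef_pos: [519.5, -231.1, 302.3]
eef_rot: [-3.141, -0.0, 0.498]
wrist_force: [-0.0, -0.4, -0.3]
finger_gap: 93.8
finger_force: 0.0
```

```bash
python3 - <<'E'
from h import *
print(read_state()['eef_pos'],read_state()['eef_rot'])
c=camera('wrist');cv2.imwrite('pics/w1.png',c['color'])
for t in T:
    print(t,[(np.round(w(d['point'],c),1).tolist(),round(d['confidence'],2)) for d in spot_point(t,c)[:3]])
for n in ['top','scene']:
  c=camera(n)
  for t,z in (('loading_rack',22),):
    for d in regions_of(t,c)[:1]:
        m=d['mask'].astype(np.uint8)
        k,_=cv2.findContours(m,cv2.RETR_EXTERNAL,cv2.CHAIN_APPROX_NONE);k=max(k,key=len)[:,0]
        P=np.array([ray(u,v,z-5,c)[:2] for u,v in k],np.float32)
        print(n,t,d['confidence'],cv2.minAreaRect(P))
E
```

```text
[ 519.53590612 -231.08352765  302.25732065] [-3.14113926e+00 -4.58861362e-04  4.98082304e-01]
round_mid [([345.4, -292.2, 43.8], 0.94), ([448.1, -359.7, 43.1], 0.93), ([537.1, -15.5, 42.7], 0.9)]
square_mid [([637.9, -159.6, 52.2], 0.9)]
blade_mid [([577.0, -186.4, 55.9], 0.91)]
dome_mid [([470.5, -244.0, 47.2], 0.72), ([636.4, -161.6, 50.4], 0.43)]
nest_round [([517.4, -222.4, 5.4], 0.92)]
nest_square [([630.8, -158.3, 7.9], 0.63)]
nest_blade [([574.9, -191.5, 9.4], 0.86)]
nest_dome [([468.2, -241.2, 7.4], 0.67)]
storage_strip [([554.1, -204.7, 3.0], 0.79)]
loading_rack []
top loading_rack 0.91 ((528.1065673828125, 174.54600524902344), (286.2775573730469, 74.33444213867188), 1.4992077350616455)
scene loading_rack 0.87 ((521.5999145507812, 176.56512451171875), (309.3904724121094, 88.54145050048828), 1.1753219366073608)
```

View pics/w1.png

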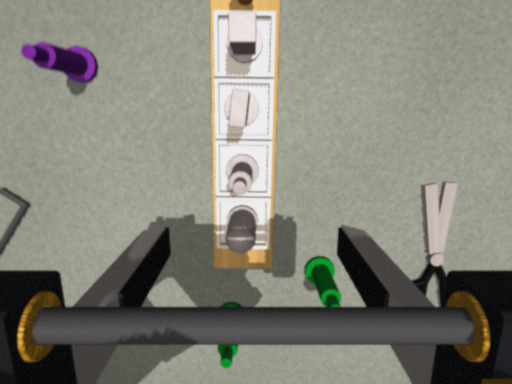

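Wrist picture: row runs vertically from the post (top) through square (243,40), blade (241,108), round (241,175) and dome (241,230). All are well aligned with the tool, and the look-alikes are off to the sides.

```bash
python3 - <<'E'
from h import *
c=camera('wrist')
M=np.linalg.inv(c['camera_from_world']);print(M[:3,3],M[:3,2])
for n,u,v,z in [('sq top',242.5,26,90),('sq foot',244,44,22),('blade foot',241,108,22),('blade top',238,107,96),('round foot',242,172,22),('round tip',239,186,102),('dome foot',241,222,22),('dome top',241,236,86),('nestline b/s',244,77,22),('nest r/b',243,139,22),('nest d/r',243,196,22)]:
    print(n,ray(u,v,z,c).round(1))
E
```

```text
[ 579.53006386 -200.30978444  384.62930368] [-0.21998951 -0.11730902 -0.96842305]
sq top [ 630.5 -163.    90. ]
sq foot [ 628.6 -163.2   22. ]
blade foot [ 573.2 -189.    22. ]
blade top [ 574.  -188.8   96. ]
round foot [ 514.6 -221.1   22. ]
round tip [ 517.  -219.9  102. ]
dome foot [ 463.8 -246.5   22. ]
dome top [ 472.1 -244.8   86. ]
nestline b/s [ 601.4 -177.6   22. ]
nest r/b [ 546.2 -205.6   22. ]
nest d/r [ 491.4 -234.5   22. ]
```

>>> send_rows --series '[[[28,17.3,-25],-1.1,-1],[[28,17.3,-25],0,-1],[[28,17.3,-25],0,-1],[[27.5,17.1,-25],0,-1],[[0,0,0],0,-1],[[0,0,0],0,-1]]'

```text
clock: 3.7
eef_pos: [628.4, -164.8, 202.1]
eef_rot: [-3.141, 0.001, 0.475]
wrist_force: [0.1, 0.0, 1.6]
finger_gap: 93.6
finger_force: 0.0
```

```bash
python3 - <<'E'
from h import *
print(read_state()['eef_pos'],read_state()['eef_rot'])
c=camera('wrist');cv2.imwrite('pics/w2.png',c['color'])
for t in ['square_mid','blade_mid','nest_square','nest_blade']:
    print(t,[(np.round(w(d['point'],c),1).tolist(),round(d['confidence'],2)) for d in spot_point(t,c)[:3]])
print(px([631,-162,90],c),px([631,-162,22],c))
E
```

```text
[ 628.36604923 -164.8447109   202.06513851] [-3.14079050e+00  9.54479185e-04  4.74895047e-01]
square_mid [([635.6, -156.6, 51.4], 0.96)]
blade_mid [([575.9, -185.2, 54.7], 0.64)]
nest_square []
nest_blade []
(np.float64(251.7366783033227), np.float64(223.98154351898424)) (np.float64(252.25559997731048), np.float64(195.6075353413056))
```

View pics/w2.png

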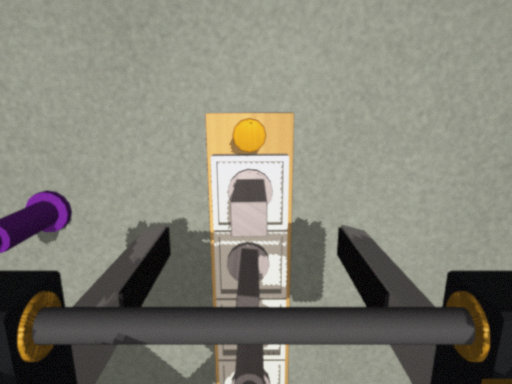

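The square's top is at (249,217) and its foot at (250,190), so the axis is a few mm further along the row than my estimate.

```bash
python3 - <<'E'
from h import *
c=camera('wrist')
for n,u,v,z in [('sq top',248.5,218,90),('sq foot',250,189.5,22),('blade foot',248,262,22)]:
    print(n,ray(u,v,z,c).round(1))
print(read_state()['eef_pos'])
E
```

```text
sq top [ 633.  -159.9   90. ]
sq foot [ 634.5 -159.5   22. ]
blade foot [ 577.9 -186.4   22. ]
[ 628.12656759 -165.74029957  203.78958526]
```

>>> send_rows --series '[[[5,5,-12],0,-1],[[0,0,-30],0,-1],[[0,0,-30],0,-1],[[0,0,0],0,-1],[[0,0,0],0,-1]]'

```text
clock: 4.5
eef_pos: [633.5, -160.0, 130.8]
eef_rot: [-3.141, 0.0, 0.474]
wrist_force: [0.8, -0.2, 1.0]
finger_gap: 93.9
finger_force: 0.0
```

>>> send_rows --series '[[[0,0,0],0,1],[[0,0,0],0,1],[[0,0,0],0,1],[[0,0,0],0,1],[[0,0,0],0,1],[[0,0,0],0,1],[[0,0,0],0,1],[[0,0,0],0,1]]' --squeeze 40

```text
clock: 5.3
eef_pos: [633.4, -160.1, 130.6]
eef_rot: [-3.142, 0.0, 0.474]
wrist_force: [-0.3, -0.1, 0.9]
finger_gap: 33.3
finger_force: 0.0
```

>>> send_rows --series '[[[0,0,0],0,1],[[0,0,0],0,1],[[0,0,0],0,1],[[0,0,0],0,1]]'

```text
clock: 5.7
eef_pos: [633.4, -160.0, 130.6]
eef_rot: [-3.141, 0.0, 0.474]
wrist_force: [0.1, 0.3, 0.6]
finger_gap: 21.9
finger_force: 40.0
```

>>> send_rows --series '[[[0,0,15],0,1],[[0,0,35],0,1],[[0,0,35],0,1],[[0,0,35],0,1],[[-9,42,0],-3.2,1],[[-9,42,0],-3.2,1],[[-9,42,0],-3.2,1],[[-9,42,0],-3.2,1],[[-9,42,0],-3.2,1],[[-9,42,0],-3.2,1],[[-9,42,0],-3.2,1],[[-9,42,0],-3.2,1]]'

```text
clock: 6.9
eef_pos: [560.7, 177.4, 251.8]
eef_rot: [-3.141, -0.001, 0.025]
wrist_force: [1.3, -0.7, -3.5]
finger_gap: 21.7
finger_force: 40.0
```

```bash
python3 - <<'E'
from h import *
print(read_state()['eef_pos'],read_state()['eef_rot'],read_state()['finger_gap'])
c=camera('wrist');cv2.imwrite('pics/w3.png',c['color'])
print([(np.round(w(d['point'],c),1).tolist(),round(d['confidence'],2)) for d in spot_point('loading_rack',c)[:3]])
E
```

```text
[560.70268667 177.44727649 251.76950376] [-3.14147555e+00 -8.27396100e-04  2.47569549e-02] 21.693288040763125
[]
```

View pics/w3.png

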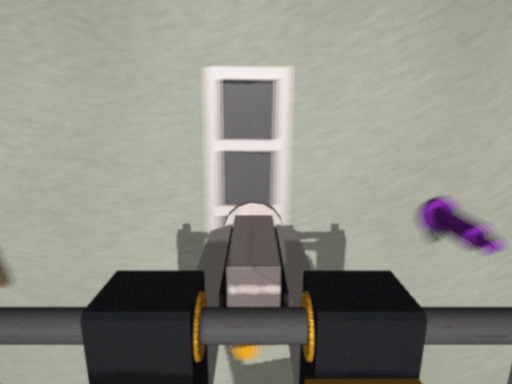

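The rack row runs vertically. Far pocket is centred around (248,109) and the second around (248,178); the held punch hides the rest. I'll take a sharp shot and fit the pockets.

```bash
python3 - <<'E'
from h import *
print(read_state()['eef_pos'])
c=camera('wrist');c=camera('wrist');cv2.imwrite('pics/w4.png',c['color'])
g=c['color'].mean(2)
m=((g<100)).astype(np.uint8);m[205:]=0;m[:,:190]=0;m[:,310:]=0
n,l,s,ce=cv2.connectedComponentsWithStats(m)
for i in range(1,n):
    if s[i,4]>300:
        k=s[i]; q=[(k[0],k[1]),(k[0]+k[2],k[1]),(k[0]+k[2],k[1]+k[3]),(k[0],k[1]+k[3])]
        print(k,[ray(u-.5,v-.5,14,c)[:2].round(1).tolist() for u,v in q],ray(*ce[i],14,c).round(1))
w_=((g>150)).astype(np.uint8)
for r in (80,100,120,150,170,190):
    xs=np.flatnonzero((g[r,190:310]>205))+190; print(r,xs.min() if len(xs) else 0,xs.max() if len(xs) else 0, g[r,195:300:5].astype(int))
col=g[60:210,248].astype(int);print(col[::3])
E
```

```text
[560.07388649 180.05155223 251.67516214]
80 213 296 [174 177 171 173 238 239 125  64  63  66  62  64  59  63  76  74  70  71
 221 240 229]
100 213 295 [171 173 171 175 235 238 152 114 117 115 114 114 108 112 116 113 109 115
 229 237 211]
120 214 294 [172 173 173 173 230 236 166 113 112 113 115 113 109 112 112 110 107 112
 230 233 188]
150 214 293 [167 169 170 176 225 234 186 114 108 106 110 113 111 117 114 117 125 129
 229 232 180]
170 215 292 [176 172 170 168 218 233 192 113 107 107 108 108 106 107 108 105 107 110
 227 229 170]
190 215 291 [171 171 178 174 207 230 196 107 106 103 108 103 101 103 106 104 102 127
 229 226 177]
[178 178 231 239 240 240 125  73 120 119 116 118 118 114 116 114 113 113
 114 112 110 112 113 111 109 112 179 231 232 232 112 109 109 107 106 109
 108 108 106 105 102 104 107 104 104 103 102  94 214 220]
```

View pics/w4.png

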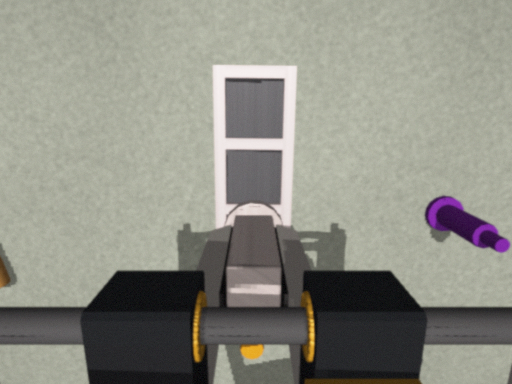

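```bash
python3 - <<'E'
from h import *
c=camera('wrist')
for n,u,v in [('far edge',254.7,65.5),('divider far',254,138),('divider near',254,149.5),('div23 far',253,204),('L100',212.7,100),('R100',295.5,100),('L190',214.7,190),('R190',291.7,190)]:
    print(n,ray(u,v,22,c).round(1))
print(np.degrees(read_state()['eef_rot']), read_state()['eef_pos'])
E
```

```text
far edge [667.5 178.3  22. ]
divider far [606.  177.1  22. ]
divider near [595.7 176.8  22. ]
div23 far [544.1 176.2  22. ]
L100 [638.  214.3  22. ]
R100 [640.1 141.6  22. ]
L190 [556.7 212.5  22. ]
R190 [558.8 140.3  22. ]
[ 1.79989462e+02 -2.49895394e-02  1.60382532e+00] [561.42007802 175.56303613 251.23298225]
```

>>> send_rows --series '[[[36,0,0],-0.4,1],[[35,0,0],0,1],[[0,0,-40],0,1],[[0,0,-40],0,1],[[0,0,-10],0,1],[[0,0,0],0,1],[[0,0,0],0,1],[[0,0,0],0,1]]'

```text
clock: 7.95
eef_pos: [633.1, 175.8, 163.2]
eef_rot: [-3.141, -0.003, 0.02]
wrist_force: [-0.8, -0.9, -2.5]
finger_gap: 21.9
finger_force: 40.0
```

>>> send_rows --series '[[[-0.5,1.5,-12],0,1],[[0,0,-12],0,1],[[0,0,-5],0,1],[[0,0,0],0,1],[[0,0,0],0,1],[[0,0,-1.5],0,1],[[0,0,-1.5],0,1],[[0,0,0],0,1],[[0,0,0],0,1]]'

```text
clock: 8.85
eef_pos: [632.1, 177.4, 130.4]
eef_rot: [-3.141, -0.001, 0.02]
wrist_force: [-7.7, -2.0, 15.5]
finger_gap: 21.8
finger_force: 40.0
```

>>> send_rows --series '[[[0,0,0.5],0,1],[[0,0,0],0,-1],[[0,0,0],0,-1],[[0,0,0],0,-1],[[0,0,0],0,-1],[[0,0,0],0,-1],[[0,0,0],0,-1],[[0,0,0],0,-1],[[0,0,0],0,-1],[[0,0,20],0,-1],[[0,0,40],0,-1],[[0,0,45],0,-1]]'

```text
clock: 10.05
eef_pos: [631.4, 177.3, 234.3]
eef_rot: [3.141, 0.002, 0.02]
wrist_force: [1.1, -0.0, -0.5]
finger_gap: 93.8
finger_force: 0.0
```

```bash
python3 - <<'E'
from h import *
c=camera('top')
print(read_state()['eef_pos'])
c=camera('scene');cv2.imwrite('pics/s5.png',c['color'][100:330,150:420])
print([(np.round(w(d['point'],c),1).tolist(),round(d['confidence'],2)) for d in spot_point('square_mid',c)[:3]])
E
```

```text
[633.22757867 177.74520738 243.85060712]
[([634.7, 180.3, 58.8], 0.73)]
```

View pics/s5.png

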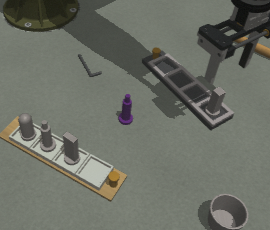

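Square stands in the far pocket. On to the blade.

>>> send_rows --series '[[[-6,-40,0],2.9,-1],[[-6,-40,0],2.9,-1],[[-6,-41,0],2.9,-1],[[-6,-41,0],2.9,-1],[[-6,-41,0],2.9,-1],[[-6,-41,0],2.9,-1],[[-6,-40,0],2.9,-1],[[-6,-40,0],2.9,-1],[[-6,-40,-20],2.9,-1],[[0,0,-20],0,-1],[[0,0,0],0,-1],[[0,0,0],0,-1]]'

```text
clock: 11.4
eef_pos: [577.9, -186.1, 193.8]
eef_rot: [-3.141, 0.001, 0.476]
wrist_force: [-0.8, 0.3, -0.0]
finger_gap: 93.9
finger_force: 0.0
```

```bash
python3 - <<'E'
from h import *
c=camera('wrist');cv2.imwrite('pics/w6.png',c['color'])
print(read_state()['eef_pos'],read_state()['eef_rot'])
for t in ['blade_mid']:
    print(t,[(np.round(w(d['point'],c),1).tolist(),round(d['confidence'],2)) for d in spot_point(t,c)[:3]])
np.save('M6',np.array(c['camera_from_world']));print(c['fx'],c['cx'],c['cy'])
E
```

```text
[ 578.1674719  -185.97315675  194.60541023] [ 3.14148207e+00 -1.57126549e-04  4.76431752e-01]
blade_mid [([576.3, -187.0, 55.4], 0.87)]
341.42356876710994 253.29738531658 195.63773611159021
```

View pics/w6.png

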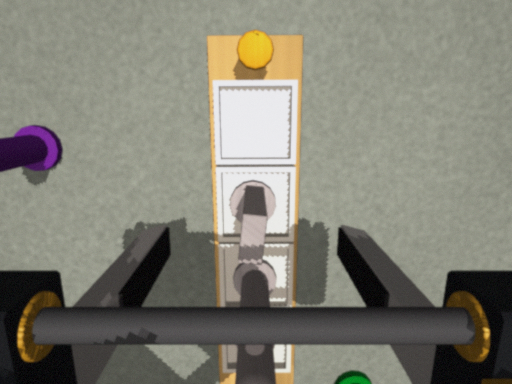

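Blade foot centred at (252.5,202); its shank is turned about 5° clockwise from the tool. Nest edges look parallel to the tool.

```bash
python3 - <<'E'
from h import *
c=camera('wrist')
for n,u,v,z in [('foot',252.5,202,22),('top far R',267,218,96),('top near R',263,259,96),('top far L',246,216,96),('top near L',240,256,96),('round foot',255,281,22)]: print(n,ray(u,v,z,c).round(1))
E
```

```text
foot [ 578.5 -184.9   22. ]
top far R [ 592.3 -187.    96. ]
top near R [ 569.4 -196.6   96. ]
top far L [ 588.  -176.1   96. ]
top near L [ 565. -184.   96.]
round foot [ 519.4 -217.6   22. ]
```

>>> send_rows --series '[[[0.5,0.5,-15],-5,-1],[[0,0,-25],0,-1],[[0,0,-23],0,-1],[[0,0,0],0,1],[[0,0,0],0,1],[[0,0,0],0,1],[[0,0,0],0,1],[[0,0,0],0,1],[[0,0,0],0,1],[[0,0,0],0,1],[[0,0,0],0,1],[[0,0,0],0,1]]'

```text
clock: 12.75
eef_pos: [578.4, -186.1, 131.1]
eef_rot: [-3.142, 0.0, 0.388]
wrist_force: [0.4, -0.0, -0.2]
finger_gap: 25.5
finger_force: 0.0
```

>>> send_rows --series '[[[0,0,0],0,1],[[0,0,0],0,1],[[0,0,0],0,1],[[0,0,0],0,1]]'

```text
clock: 13.15
eef_pos: [578.3, -186.1, 131.1]
eef_rot: [-3.141, 0.0, 0.389]
wrist_force: [-0.6, 1.1, -0.4]
finger_gap: 14.1
finger_force: 40.0
```

>>> send_rows --series '[[[0,0,15],0,1],[[0,0,35],0,1],[[0,0,35],0,1],[[0,0,30],0,1],[[-1,45,0],-2.6,1],[[-1,45,0],-2.6,1],[[-1,45,0],-2.6,1],[[-1,45,0],-2.6,1],[[-1,45,0],-2.6,1],[[-1,45,0],-2.6,1],[[-1,45,0],-2.7,1],[[-1,45,0],-2.7,1]]'

```text
clock: 14.35
eef_pos: [569.9, 175.7, 247.2]
eef_rot: [-3.142, -0.001, 0.02]
wrist_force: [1.1, -0.9, -3.0]
finger_gap: 14.1
finger_force: 40.0
```

>>> send_rows --series '[[[0,0,0],0,1],[[0,0,-40],0,1],[[0,0,-40],0,1],[[0,0,0],0,1],[[0,0,0],0,1],[[0,0,0],0,1]]'

```text
clock: 14.95
eef_pos: [571.3, 173.9, 168.9]
eef_rot: [-3.141, -0.003, 0.022]
wrist_force: [1.0, -0.3, -2.4]
finger_gap: 13.5
finger_force: 40.0
```

>>> send_rows --series '[[[-1,2.5,0],0,1],[[0,0,-15],0,1],[[0,0,-15],0,1],[[0,0,-4],0,1],[[0,0,0],0,1],[[0,0,0],0,1],[[0,0,-2],0,1],[[0,0,-2],0,1],[[0,0,0],0,1],[[0,0,0],0,1]]'

```text
clock: 15.95
eef_pos: [569.7, 176.4, 130.8]
eef_rot: [-3.142, -0.002, 0.022]
wrist_force: [-13.6, -4.9, 28.4]
finger_gap: 14.1
finger_force: 40.0
```

>>> send_rows --series '[[[0,0,0.7],0,1],[[0,0,0],0,-1],[[0,0,0],0,-1],[[0,0,0],0,-1],[[0,0,0],0,-1],[[0,0,0],0,-1],[[0,0,0],0,-1],[[0,0,0],0,-1],[[0,0,0],0,-1],[[0,0,20],0,-1],[[0,0,40],0,-1],[[0,0,50],0,-1]]'

```text
clock: 17.15
eef_pos: [568.7, 176.2, 238.6]
eef_rot: [3.141, 0.003, 0.022]
wrist_force: [-0.3, -0.4, -0.3]
finger_gap: 93.4
finger_force: 0.0
```

>>> send_rows --series '[[[-5,-39,0],2.6,-1],[[-5,-39,0],2.6,-1],[[-5,-39,0],2.6,-1],[[-5,-39,0],2.6,-1],[[-5,-39,0],2.6,-1],[[-5,-40,0],2.6,-1],[[-5,-40,0],2.6,-1],[[-5,-40,0],2.6,-1],[[-5,-40,0],2.6,-1],[[-5,-39,-25],2.6,-1],[[0,0,-20],0,-1],[[0,0,0],0,-1]]'

```text
clock: 18.35
eef_pos: [518.3, -218.1, 191.4]
eef_rot: [-3.138, 0.003, 0.474]
wrist_force: [0.7, 1.1, 0.3]
finger_gap: 94.1
finger_force: 0.0
```

```bash
python3 - <<'E'
from h import *
c=camera('top');c=camera('wrist');cv2.imwrite('pics/w7.png',c['color'])
print(read_state()['eef_pos'],read_state()['eef_rot'])
for t in ['round_mid','dome_mid']:
    print(t,[(np.round(w(d['point'],c),1).tolist(),round(d['confidence'],2)) for d in spot_point(t,c)[:3]])
for P in ([519.5,-217.6,22],[519.5,-217.6,102]): print(np.round(px(P,c)))
c=camera('scene');cv2.imwrite('pics/s7.png',cv2.resize(c['color'][100:330,150:420],None,fx=2,fy=2))
for t in ['square_mid','blade_mid']:
    print(t,[(np.round(w(d['point'],c),1).tolist(),round(d['confidence'],2)) for d in spot_point(t,c)[:3]])
E
```

```text
[ 519.55392006 -217.29746427  194.33852732] [-3.14142949e+00  2.43724863e-06  4.75806366e-01]
round_mid [([448.6, -359.4, 44.9], 0.95), ([518.0, -218.5, 58.6], 0.62)]
dome_mid [([473.3, -242.9, 46.6], 0.94), ([574.9, -189.7, 6.3], 0.75)]
[254. 203.]
[255. 242.]
square_mid [([630.5, 179.1, 57.0], 0.96)]
blade_mid [([573.4, 177.6, 57.4], 0.69)]
```

View pics/w7.png

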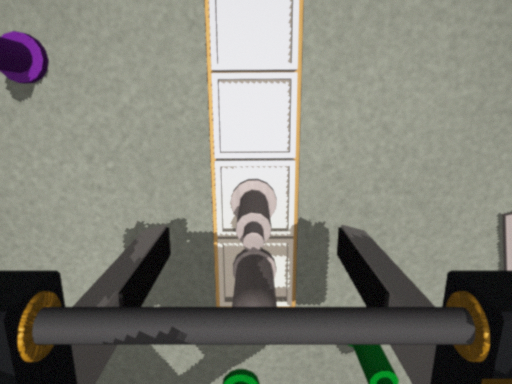

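View pics/s7.png

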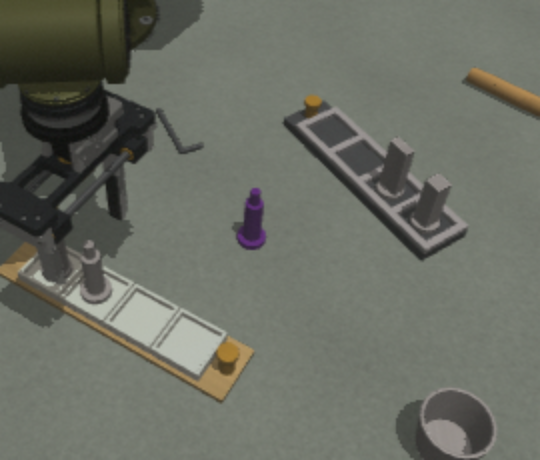

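Both placed punches are upright in the two far pockets. The round punch's foot (254,202) and tip (254,241) match the estimate exactly.

>>> send_rows --series '[[[0,-0.3,-15],0,-1],[[0,0,-25],0,-1],[[0,0,-23],0,-1],[[0,0,0],0,1],[[0,0,0],0,1],[[0,0,0],0,1],[[0,0,0],0,1],[[0,0,0],0,1],[[0,0,0],0,1],[[0,0,0],0,1],[[0,0,0],0,1],[[0,0,0],0,1]]'

```text
clock: 19.9
eef_pos: [519.4, -217.9, 130.8]
eef_rot: [-3.142, 0.0, 0.476]
wrist_force: [-0.6, -0.3, -0.1]
finger_gap: 25.1
finger_force: 0.0
```

>>> send_rows --series '[[[0,0,0],0,1],[[0,0,0],0,1],[[0,0,0],0,1],[[0,0,0],0,1]]'

```text
clock: 20.3
eef_pos: [519.3, -217.9, 130.8]
eef_rot: [-3.141, 0.0, 0.476]
wrist_force: [-1.1, 1.3, 0.8]
finger_gap: 21.7
finger_force: 40.0
```

>>> send_rows --series '[[[0,0,20],0,1],[[0,0,45],0,1],[[0,0,45],0,1],[[-1,43.5,0],-2.9,1],[[-1,43.5,0],-2.9,1],[[-1,43.5,0],-2.9,1],[[-1,43.5,0],-2.9,1],[[-1,43.5,0],-2.9,1],[[-1,43.5,0],-2.9,1],[[-1,43.5,0],-2.9,1],[[-2,43.5,0],-2.9,1],[[-2,43.5,0],-2.9,1]]'

```text
clock: 21.5
eef_pos: [507.9, 175.3, 240.7]
eef_rot: [3.141, 0.0, 0.018]
wrist_force: [-0.1, -1.1, -2.3]
finger_gap: 21.5
finger_force: 40.0
```

>>> send_rows --series '[[[0,0,0],0,1],[[0,0,-40],0,1],[[0,0,-40],0,1],[[0,0,0],0,1],[[0,0,0],0,1],[[0,0,0],0,1]]'

```text
clock: 22.1
eef_pos: [509.3, 173.5, 163.0]
eef_rot: [-3.141, -0.003, 0.02]
wrist_force: [0.4, 0.0, -2.7]
finger_gap: 21.5
finger_force: 40.0
```

>>> send_rows --series '[[[-1,1.8,0],0,1],[[0,0,-15],0,1],[[0,0,-13],0,1],[[0,0,-2],0,1],[[0,0,0],0,1],[[0,0,0],0,1],[[0,0,-1.3],0,1],[[0,0,-1.3],0,1],[[0,0,0],0,1],[[0,0,0],0,1]]'

```text
clock: 23.1
eef_pos: [507.7, 175.5, 130.5]
eef_rot: [-3.141, -0.001, 0.02]
wrist_force: [-11.2, -4.4, 24.5]
finger_gap: 21.5
finger_force: 40.0
```

>>> send_rows --series '[[[0,0,0.7],0,1],[[0,0,0],0,-1],[[0,0,0],0,-1],[[0,0,0],0,-1],[[0,0,0],0,-1],[[0,0,0],0,-1],[[0,0,0],0,-1],[[0,0,0],0,-1],[[0,0,0],0,-1],[[0,0,20],0,-1],[[0,0,40],0,-1],[[0,0,50],0,-1]]'

```text
clock: 24.3
eef_pos: [506.7, 175.2, 238.9]
eef_rot: [3.141, 0.003, 0.02]
wrist_force: [1.0, 0.7, 0.3]
finger_gap: 93.9
finger_force: 0.0
```

>>> send_rows --series '[[[-3.5,-42,0],2.6,-1],[[-3.5,-42,0],2.6,-1],[[-3.5,-42,0],2.6,-1],[[-3.5,-42,0],2.6,-1],[[-3.5,-42,0],2.6,-1],[[-3.5,-42,0],2.6,-1],[[-3.5,-42,0],2.6,-1],[[-3.5,-42,0],2.6,-1],[[-3.5,-41,0],2.6,-1],[[-3.5,-41,-25],2.6,-1],[[0,0,-20],0,-1],[[0,0,0],0,-1]]'

```text
clock: 25.5
eef_pos: [471.3, -242.9, 191.5]
eef_rot: [-3.138, 0.002, 0.472]
wrist_force: [0.6, 0.7, -0.3]
finger_gap: 94.1
finger_force: 0.0
```

```bash
python3 - <<'E'
from h import *
c=camera('top');c=camera('wrist');cv2.imwrite('pics/w8.png',c['color'])
print(read_state()['eef_pos'],read_state()['eef_rot'])
for t in ['dome_mid']:
    print(t,[(np.round(w(d['point'],c),1).tolist(),round(d['confidence'],2)) for d in spot_point(t,c)[:3]])
for P in ([473,-243,22],[473,-243,86],[478,-240,22]): print(np.round(px(P,c)))
E
```

```text
[ 472.51009826 -242.30868651  194.38157789] [-3.14130394e+00  9.56034322e-05  4.74055414e-01]
dome_mid [([470.8, -243.1, 47.5], 0.63)]
[255. 202.]
[256. 231.]
[255. 195.]
```

View pics/w8.png

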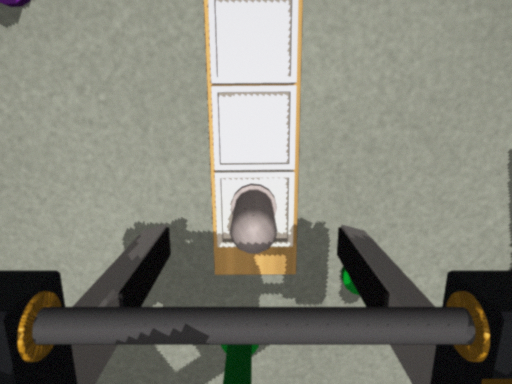

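Dome's foot is centred at about (254,206), some 3 mm back along the row from the tool.

>>> send_rows --series '[[[-2,-1.5,-15],0,-1],[[0,0,-25],0,-1],[[0,0,-23],0,-1],[[0,0,0],0,1],[[0,0,0],0,1],[[0,0,0],0,1],[[0,0,0],0,1],[[0,0,0],0,1],[[0,0,0],0,1],[[0,0,0],0,1],[[0,0,0],0,1],[[0,0,0],0,1]]'

```text
clock: 26.85
eef_pos: [470.3, -244.1, 130.9]
eef_rot: [-3.141, 0.0, 0.474]
wrist_force: [-1.3, 0.9, 1.8]
finger_gap: 29.8
finger_force: 40.0
```

>>> send_rows --series '[[[0,0,0],0,1],[[0,0,0],0,1],[[0,0,0],0,1]]'

```text
clock: 27.15
eef_pos: [470.3, -244.1, 131.0]
eef_rot: [-3.141, 0.0, 0.474]
wrist_force: [-0.7, 0.7, 2.8]
finger_gap: 29.1
finger_force: 40.0
```

>>> send_rows --series '[[[0,0,20],0,1],[[0,0,45],0,1],[[0,0,45],0,1],[[-2.7,46.5,0],-2.9,1],[[-2.7,46.5,0],-2.9,1],[[-2.7,46.5,0],-2.9,1],[[-2.7,46.5,0],-2.9,1],[[-2.7,46.5,0],-2.9,1],[[-2.7,46.5,0],-2.9,1],[[-2.7,46.5,0],-2.9,1],[[-2.7,46.5,0],-2.9,1],[[-2.7,46.5,0],-2.9,1]]'

```text
clock: 28.35
eef_pos: [445.5, 176.2, 240.7]
eef_rot: [3.141, 0.0, 0.016]
wrist_force: [2.2, 0.3, -3.5]
finger_gap: 29.4
finger_force: 40.0
```

>>> send_rows --series '[[[0,0,0],0,1],[[0,0,-40],0,1],[[0,0,-40],0,1],[[0,0,0],0,1],[[0,0,0],0,1],[[0,0,0],0,1]]'

```text
clock: 28.95
eef_pos: [446.9, 174.4, 162.9]
eef_rot: [-3.141, -0.003, 0.018]
wrist_force: [0.4, 0.1, -4.1]
finger_gap: 29.2
finger_force: 40.0
```

>>> send_rows --series '[[[-0.5,0,0],0,1],[[0,0,-15],0,1],[[0,0,-13],0,1],[[0,0,-2],0,1],[[0,0,0],0,1],[[0,0,0],0,1],[[0,0,-1.3],0,1],[[0,0,-1],0,1],[[0,0,0],0,1],[[0,0,0],0,1]]'

```text
clock: 29.95
eef_pos: [445.9, 174.5, 130.8]
eef_rot: [-3.141, -0.001, 0.019]
wrist_force: [-12.2, -4.0, 31.5]
finger_gap: 29.4
finger_force: 40.0
```

>>> send_rows --series '[[[0,0,0.5],0,1],[[0,0,0],0,-1],[[0,0,0],0,-1],[[0,0,0],0,-1],[[0,0,0],0,-1],[[0,0,0],0,-1],[[0,0,0],0,-1],[[0,0,0],0,-1],[[0,0,0],0,-1],[[0,0,20],0,-1],[[0,0,40],0,-1],[[0,0,50],0,-1]]'

```text
clock: 31.15
eef_pos: [444.9, 174.2, 239.3]
eef_rot: [3.141, 0.003, 0.018]
wrist_force: [0.7, -0.5, -0.8]
finger_gap: 94.4
finger_force: 0.0
```

>>> send_rows --series '[[[0,-40,20],0,-1],[[0,-40,20],0,-1],[[0,-40,0],0,-1],[[0,-40,0],0,-1],[[0,0,0],0,-1],[[0,0,0],0,-1],[[0,0,0],0,-1]]'

```text
clock: 31.85
eef_pos: [445.6, 15.1, 279.1]
eef_rot: [-3.141, 0.0, 0.019]
wrist_force: [1.0, 0.1, -0.0]
finger_gap: 93.9
finger_force: 0.0
```

```bash
python3 - <<'E'
from h import *
c=camera('scene');a=c['color'][110:240,270:400]
for t in T[:4]:
    print(t,[(np.round(w(d['point'],c),1).tolist(),round(d['confidence'],2)) for d in spot_point(t,c)[:4]])
c=camera('top');b=c['color'][130:260,110:240]
cv2.imwrite('pics/f.png',cv2.resize(np.hstack([a,b]),None,fx=3,fy=3))
E
```

```text
round_mid [([455.5, -354.4, 44.7], 0.89), ([350.3, -292.8, 41.0], 0.81), ([538.4, -13.7, 48.6], 0.55), ([508.3, 172.2, 58.1], 0.54)]
square_mid [([628.5, 177.9, 57.1], 0.89)]
blade_mid [([574.4, 178.0, 54.7], 0.63)]
dome_mid [([447.2, 179.6, 53.9], 0.51)]
```

View pics/f.png

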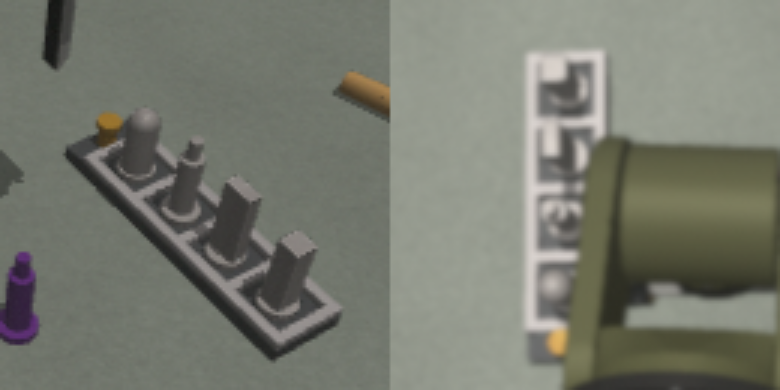

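All four stand upright in their pockets: dome by the post, then round, blade, and square farthest.

```bash
python3 -c "
from cell import *
print(sign_off())"
```

```text
the job is handed in; nothing more can be done
None
```

All four punches stand upright and released in the loading rack in reverse order (from the rack's post: dome, round, blade, square), and the job is handed in at about 32 s.

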